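# Prime the rig's lubricator by pumping its palm plunger

### The job

Two hand-pumped lubricators stand on the bench in front of the test rig; one is primed already (its indicator pin stands fully out), the other is not. With the fingertips, press the round palm plate of the unprimed one right down and let it spring fully back up, again and again, until its own indicator pin stands fully out, then move clear. Do not touch the pin, do not touch the primed lubricator, and do not lift or shift anything else on the bench.

Things in the scene. Friction and masses are not known exactly. Their poses are not given: they have to be found in the camera images.
- pump_a: the lubricator still to be primed (its pin starts sunk): grey block on a dark 80 (x) by 140 (y) mm base plate, fixed on a metal riser 4 to 60 mm high (84x144 mm); the two may have swapped places. Origin: centre of the base plate's underside = riser top; z up. Here the palm plate is over y = +30 mm, the pin at y = -35 mm; block top z 62 mm, gland nut round the pin 72 mm
- press_a (a point): top centre of the palm plate of pump_a (an 88 mm round black palm plate, 14 mm thick, domed slightly, on a steel stem); at z = 125 mm of the pump_a frame when released, 111 mm when fully down. It moves with the plate. The plate is too wide to be pinched; push it straight down with closed fingertips anywhere within 25 mm of this point
- plunger_a (a joint): how far the palm plate of pump_a is pushed down, m: 0 released, 0.014 fully down (hard stop). A spring returns it: about 7 N to start, 13 N at the bottom
- pin_a (a joint): how far the indicator pin of pump_a stands out, m: 0 sunk, 0.030 fully out (end stop 0.031). Starts at 0 to 0.007. A ratchet lifts it 8 mm (first stroke: 1 to 14) while the plate RISES after a stroke of 10 mm or more; shorter ones may lift nothing, and the plate must come up fully each time. It stays put by friction; once fully out, more strokes do nothing. Takes 3 or 4 strokes
- pin_tip_a (a point): tip of the indicator pin of pump_a (steel, 12 mm thick, a dark groove just below the tip); at z = 74 mm of the pump_a frame when sunk (2 mm above its nut), 104 mm when fully out (32 mm above the nut); always lower than the palm plate
- pump_b: the other lubricator, identical in shape, already primed: its pin is fully out from the start. Same frame as pump_a
- press_b (a point): top centre of the palm plate of pump_b, not to be pushed
- plunger_b (a joint): as plunger_a, of pump_b; stays 0
- pin_b (a joint): as pin_a, of pump_b; starts at 0.030 and stays there
- pin_tip_b (a point): top of the indicator pin of pump_b
- stamp: bystander: brown turned hand stamp, 25x25x60 mm, standing between the lubricators; origin at the centre of its underside
- hex_key: bystander: black L-shaped hex key, 31x93x6 mm, lying between the lubricators; origin at the centre of its underside
- rotor_5: bystander: grey machined rotor, a 54 mm disc with a stem, 54 mm high, standing near the front edge between the lubricators; origin at the centre of its underside
- master_rotor: bystander: reference rotor, 54 mm disc with a stem and a ring round it, 54 mm high, on the left; origin at the centre of its underside
- screwdriver_0: bystander: screwdriver, 190 mm long, lying at the right rear; origin at the centre of its underside

How it is judged:
By the outcome, as a careful person would: the job done as asked, in the order asked, and still so for the second after the job is handed in, with the robot touching nothing.
It also fails if it takes over 38 s, if anything falls off the work surface, if the arm or the gripper's body presses on something with over 40 N, if the wrist force passes 120 N, or if a joint passes its speed limit or range.

### The arm

A 6-joint arm with a two-finger parallel gripper is mounted at the origin on a cart in front of the work surface, level with it; the furniture and walls round the work are solid. World frame = base frame: x ahead of the robot, y to its left, z up, the work surface at z = 0. Lengths are in m, angles in rad, forces in N, time in s.
With the tool pointing down it reaches from about 0.325 to 0.875 m from the base axis. Payload 4.4 kg.
Tool frame: the origin (TCP) lies on the centre line of the jaws, within the pads' length; the fingertips stand 11 mm ahead of it and the grasp point (between the pads) lies 8 mm behind it (arm.finger_overhang is the distance from the TCP to the fingertips, in m); x points along the fingers, z is the direction in which the jaws open and shut, and the axes are right-handed (so a half turn about x gives the same grasp; the last joint's range is limited). The gripper opens to 85 mm and grips with 20 to 120 N. Pads are 22 mm wide; open, the fingers measure 114 mm over their backs; the gripper's body (76 mm by 85 mm) begins 54 mm behind the grasp point. The pads swing forward as they close: fully open they stand 13 mm farther back than shut.
Start: joints at [1.101, 0.207, 1.542, -0, 1.393, -0.15], TCP at [0.181, 0.546, 0.242] pointing down, gripper open.
Joint ranges: [-2.73, 2.73], [-0.86, 2.22], [0.23, 2.46], [-1.11, 4.25], [0.08, 2.63], [-2.82, 2.82]. Speed limits (rad/s): [2.79, 2.79, 3.14, 3.14, 3.14, 3.14].

### API

Orientations are given as [roll, pitch, yaw] about the fixed x, y, z axes, in that order (R = Rz(yaw) Ry(pitch) Rx(roll)).
In Python, from workcell import arm gives the robot as it stands.
- The arm moves only by the tool step_arm, never from a script. Its argument "moves" is text: rows parted by semicolons, each of 7 numbers parted by spaces: the turn, a rotation vector about the world's x, y, z in degrees, then the shift along the world's x, y, z in mm, then the opening, from 0 (shut) to 1 (fully open). In form: ax ay az tx ty tz fingers; .... A call has 1 to 20 rows; each row is the pose to reach, as a shift and turn from the pose commanded when the call began; what a row does not reach only later rows make up. A row lasts 1/10 s, in which the tool goes at most 50 mm and 8.59 degrees, less where a joint would pass 70% of its speed; a pose out of reach is approached as far as the arm can. A call with a gripper value outside its range is refused whole. The fingers move at their own pace and stop on an object; "force" is the grip in N (left out, the last holds). Time passes only in rows, so rows that repeat a pose let the fingers close. It gives the time, the measured TCP pose, the force and the opening at its end, in the units of the state.
- arm.state(): the state, without advancing time (a new reading comes with each control period).
- arm.capture(name): name is "scene" or "top" or "wrist"; returns a dict with "frame" (384x512x3 uint8, red, green, blue), "camera_matrix" (3x3 intrinsics, pixels), "distortion" ([k1, k2, p1, p2, k3] as OpenCV has them; the pictures are not rectified), "R" (3x3) and "t" (3): a world point X has camera coordinates R X + t; the wrist camera has in their place "T_tool_cam" (4x4, takes a point from camera to tool coordinates, whose origin is the TCP and whose axes are the tool frame's). Camera axes: x right, y down, z forward; pixel columns grow to the right and rows downward; lengths in m; the calibration is good to about 2 mm. A picture is of the moment at which its call begins: read the wrist's pose just before it. There is no depth.
- arm.hand_in(): hands the job in, once; it reports no verdict.
The state is a dict: "t": time; "joint_pos": joint angles; "dq": joint speeds; "joint_torque": joint torques, N m; "ee_pos": TCP position; "tool_rot": TCP orientation; "wrist_force": force on the tool from outside, world axes, zero at the start; "torque": the same for the moment, N m; "width": finger opening in m.
Only numpy, scipy, OpenCV 4.12 (cv2) and the standard library are available. Lean on these libraries where they do the work, as an engineer would, in place of code of your own. Each camera call takes 0.05 s, during which the arm holds its last target.

## Working session

There is one attempt and no reset: what is moved stays moved. The work goes in short steps, Python scripts to look and compute and a tool call to move; the robot and the scene stay as the last step left them, time stands still between calls to the robot, and variables do not carry over. Pictures are saved under pics/ and viewed, and the job is handed in when it is done.

Besides the shell and the picture viewer there is one more tool, called after "Call:" as name(argument=value, ...), one argument or row to a line, values as JSON. step_arm: Moves the arm, as the interface text tells. Its arguments: {"type":"object","properties":{"moves":{"type":"string"},"force":{"type":"number"}},"required":["moves"]}

```bash
mkdir -p pics; cat > h.py <<'E'
from workcell import arm
import numpy as np, cv2, pickle
def cap(n,tag):
    s=arm.state(); c=arm.capture(n); c=dict(c); c['state']=s
    pickle.dump(c,open(f'pics/{tag}.pkl','wb'))
    cv2.imwrite(f'pics/{tag}.png',cv2.cvtColor(c['frame'],cv2.COLOR_RGB2BGR)); return c
def crop(tag,x0,y0,x1,y1,k,out):
    im=cv2.imread(f'pics/{tag}.png')[y0:y1,x0:x1]
    cv2.imwrite(f'pics/{out}.png',cv2.resize(im,None,fx=k,fy=k,interpolation=cv2.INTER_CUBIC))
def ray(c,u,v):
    p=cv2.undistortPoints(np.array([[[u,v]]],float),np.array(c['camera_matrix'],float),np.array(c['distortion'],float))[0,0]
    d=np.array([p[0],p[1],1.]);R=np.array(c['R']);t=np.array(c['t'])
    return -R.T@t, R.T@d
def tri(obs):
    A=np.zeros((3,3));b=np.zeros(3);L=[]
    for c,u,v in obs:
        o,d=ray(c,u,v);d/=np.linalg.norm(d);P=np.eye(3)-np.outer(d,d);A+=P;b+=P@o;L.append((P,o))
    x=np.linalg.solve(A,b);return x,[np.linalg.norm(P@(x-o)) for P,o in L]
def proj(c,X):
    r=cv2.Rodrigues(np.array(c['R'],float))[0]
    return cv2.projectPoints(np.array(X,float).reshape(-1,1,3),r,np.array(c['t'],float),np.array(c['camera_matrix'],float),np.array(c['distortion'],float))[0][:,0]
def onz(c,u,v,z):
    o,d=ray(c,u,v);return o+d*(z-o[2])/d[2]
E
python3 - <<'E'
from h import *
for n in('scene','top'): 
    c=cap(n,n); print(n,-np.array(c['R']).T@c['t'])
print(arm.state())
E
```

```text
scene [ 0.07696067 -0.56971253  0.54166874]
top [0.32223627 0.05883579 0.99215273]
{'t': 0.1, 'joint_pos': array([ 1.10047524e+00,  2.07374195e-01,  1.54280717e+00, -6.88018517e-06,
        1.39355388e+00, -1.50529265e-01]), 'dq': array([-0.00100356, -0.0035642 , -0.00122997,  0.00018997,  0.00303504,
        0.00029102]), 'joint_torque': array([ 4.03618023e-04, -3.84086609e+01, -2.92552239e+01, -1.85285435e-04,
        4.69551640e-03,  1.05585993e-06]), 'ee_pos': array([0.18048181, 0.54523062, 0.24122137]), 'tool_rot': array([ 2.994223  ,  1.56865372, -2.03795658]), 'wrist_force': array([ 0.40347253, -0.38540492, -0.10490303]), 'torque': array([ 0.01364714, -0.03128185,  0.00210154]), 'width': 0.08556108290508495}
```

View pics/scene.png

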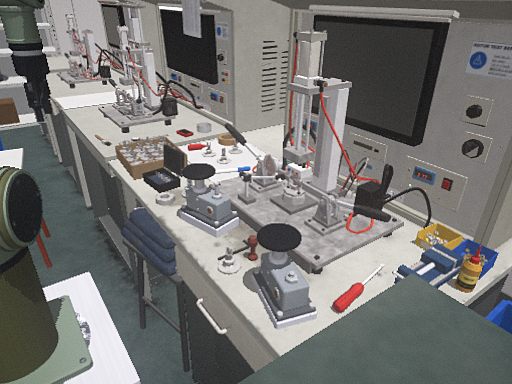

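View pics/top.png

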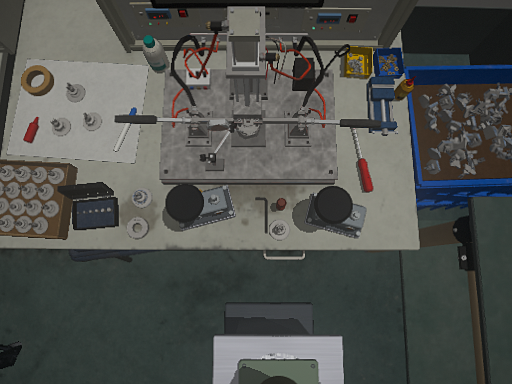

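```bash
python3 - <<'E'
from h import *
crop('scene',165,150,325,330,4.4 if 0 else 3.3,'s1')
crop('top',155,175,375,240,3.6,'t1')
E
```

```text
(no output)
```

View pics/s1.png

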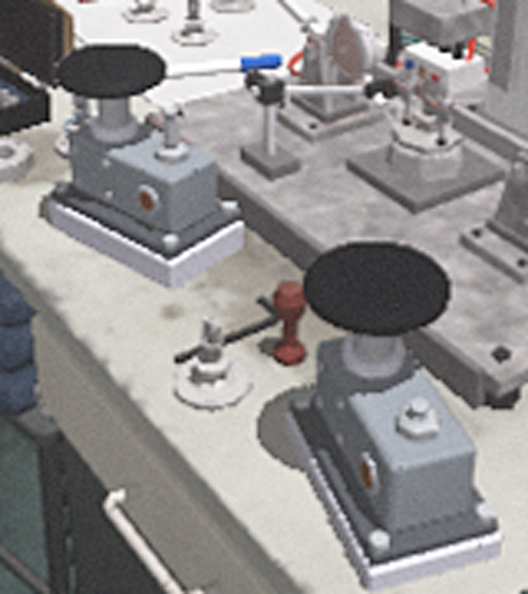

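View pics/t1.png

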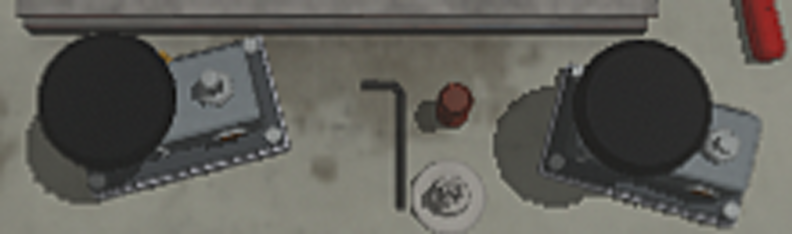

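The lower-right lubricator (scene palm at about 279,237; top about 334,205) has a sunk pin, so it is pump_a. The left one's pin stands well above its nut (scene 216,183), so it is pump_b. Next I triangulate.

```bash
python3 - <<'E'
from h import *
s=pickle.load(open('pics/scene.pkl','rb'));t=pickle.load(open('pics/top.pkl','rb'))
for n,a,b in [('palmA',(279.2,237),(333.6,204.7)),('pinA',(291.7,273),(355.6,215.4)),('palmB',(198,171.2),(184.7,202.8)),('pinB',(216.2,183.3),(213.6,198.9)),('stamp',(253,237),(281.5,202.5))]:
    print(n,*tri([(s,*a),(t,*b)]))
E
```

```text
palmA [ 0.45775969 -0.12288113  0.1313618 ] [np.float64(0.00012702412152002993), np.float64(0.00012702412151989101)]
pinA [ 0.43947324 -0.18332456  0.09258249] [np.float64(0.0014881676394925792), np.float64(0.0014881676394924955)]
palmB [0.45921743 0.21531402 0.14113808] [np.float64(4.688987640938625e-05), np.float64(4.688987640940842e-05)]
pinB [0.47262636 0.15050759 0.12907468] [np.float64(0.002301911201489854), np.float64(0.0023019112014898103)]
stamp [ 0.47506144 -0.00963294  0.05853532] [np.float64(0.0009379314244676092), np.float64(0.0009379314244676582)]
```

Call:
step_arm(
  moves="0 0 0 10 -25 5 0; 0 0 0 25 -60 10 0; 0 0 0 42 -100 10 0; 0 0 0 60 -145 10 0; 0 0 0 78 -190 10 0; 0 0 0 96 -233 10 0; 0 0 0 115 -277 10 0; 0 0 0 133 -320 10 0; 0 0 0 151 -364 10 0; 0 0 0 169 -407 10 0; 0 0 0 187 -450 10 0; 0 0 0 205 -494 10 0; 0 0 0 223 -537 10 0; 0 0 0 240 -578 10 0; 0 0 0 255 -615 10 0; 0 0 0 267 -645 10 0; 0 0 0 274 -660 10 0; 0 0 0 277 -667 10 0; 0 0 0 277 -667 10 0; 0 0 0 277 -667 10 0",
)

```text
t: 2.1
ee_pos: [0.4573, -0.1198, 0.252]
tool_rot: [1.002, 1.57, 2.254]
wrist_force: [0.8, -0.2, -0.8]
width: -0.0001
```

```bash
python3 - <<'E'
from h import *
for n in('scene','wrist'): cap(n,n+'2')
s=arm.state();print(s['t'],s['ee_pos'],s['tool_rot'],s['wrist_force'],s['width'])
a=cv2.imread('pics/scene2.png');b=cv2.imread('pics/wrist2.png')
crop('scene2',200,130,350,330,3,'s2')
E
```

```text
2.2 [ 0.45739499 -0.11974816  0.25223848] [0.84616258 1.57023998 2.09895576] [ 0.28780486  0.49594587 -0.18783253] 0.000365533000414651
```

View pics/wrist2.png

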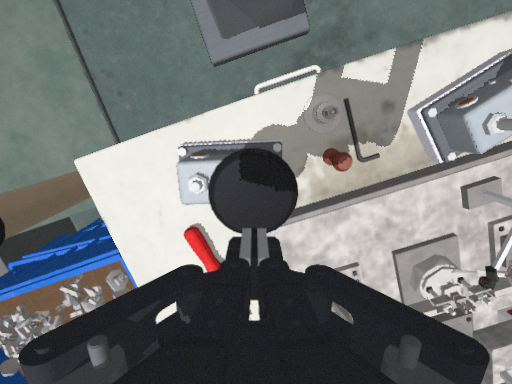

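View pics/s2.png

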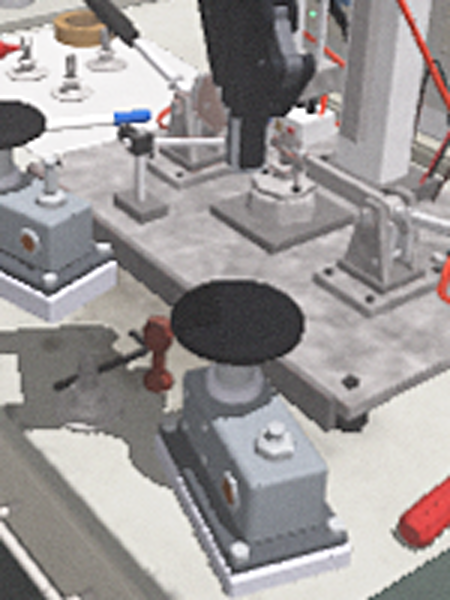

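The wrist view shows the palm plate at about (253,191), its sunk pin at (198,185), and the fingertips at about (254,232).

```bash
python3 - <<'E'
from h import *
from scipy.spatial.transform import Rotation as Ro
w=pickle.load(open('pics/wrist2.pkl','rb'))
s=pickle.load(open('pics/scene.pkl','rb'));t=pickle.load(open('pics/top.pkl','rb'))
st=w['state'];T=np.eye(4);T[:3,:3]=Ro.from_euler('xyz',st['tool_rot']).as_matrix();T[:3,3]=st['ee_pos']
M=T@np.array(w['T_tool_cam']);w['R']=M[:3,:3].T;w['t']=-M[:3,:3].T@M[:3,3]
print(T[:3,:3].round(3))
print(tri([(w,253,191),(s,279.2,237),(t,333.6,204.7)]),tri([(w,253,191),(s,279.2,237)]))
print('pin',tri([(w,198,185),(s,291.7,273),(t,355.6,215.4)]))
print(proj(w,[T[:3,3]+T[:3,0]*.011]))
print(np.ravel(tri([(w,253,191),(t,333.6,204.7)])[0]))
E
```

```text
[[-0.    -0.95   0.313]
 [ 0.001  0.313  0.95 ]
 [-1.     0.001  0.001]]
(array([ 0.45723831, -0.12161042,  0.13061607]), [np.float64(0.0026519137486415577), np.float64(0.0013732931001254108), np.float64(0.0014131492977307104)]) (array([ 0.45748292, -0.12058309,  0.1295838 ]), [np.float64(0.0019178725671106145), np.float64(0.0019178725671107088)])
pin (array([ 0.43986601, -0.1819585 ,  0.09117314]), [np.float64(0.002076966441446249), np.float64(0.002188801119753724), np.float64(0.0017431461462212978)])
[[253.18612265 242.67596931]]
[ 0.45490833 -0.11996134  0.13908717]
```

Call:
step_arm(
  moves="0 0 0 0 -1 -15 0; 0 0 0 0 -1 -40 0; 0 0 0 0 -1 -65 0; 0 0 0 0 -1 -82 0; 0 0 0 0 -1 -90 0; 0 0 0 0 -1 -94 0; 0 0 0 0 -1 -94 0; 0 0 0 0 -1 -94 0",
)

```text
t: 3.0
ee_pos: [0.4585, -0.1223, 0.1593]
tool_rot: [-1.676, 1.569, -0.424]
wrist_force: [1.2, -0.2, -0.2]
width: -0.0001
```

Call:
step_arm(
  moves="0 0 0 0 0 -2 0; 0 0 0 0 0 -4 0; 0 0 0 0 0 -4 0; 0 0 0 0 0 -4 0",
)

```text
t: 3.4
ee_pos: [0.4578, -0.1222, 0.1543]
tool_rot: [-1.873, 1.571, -0.622]
wrist_force: [-0.7, -0.1, -0.3]
width: -0.0001
```

Call:
step_arm(
  moves="0 0 0 0 0 -2 0; 0 0 0 0 0 -4 0; 0 0 0 0 0 -4 0; 0 0 0 0 0 -4 0",
)

```text
t: 3.8
ee_pos: [0.458, -0.1223, 0.1512]
tool_rot: [-1.937, 1.57, -0.686]
wrist_force: [-2.0, 1.9, 6.5]
width: -0.0003
```

Call:
step_arm(
  moves="0 0 0 0 0 -2 0; 0 0 0 0 0 -4 0; 0 0 0 0 0 -4 0; 0 0 0 0 0 -4 0",
)

```text
t: 4.2
ee_pos: [0.458, -0.1223, 0.1475]
tool_rot: [-2.022, 1.57, -0.771]
wrist_force: [-2.9, 1.4, 7.5]
width: 0.0001
```

Call:
step_arm(
  moves="0 0 0 0 0 -3 0; 0 0 0 0 0 -6 0; 0 0 0 0 0 -8 0; 0 0 0 0 0 -8 0; 0 0 0 0 0 -8 0",
)

```text
t: 4.7
ee_pos: [0.4581, -0.1223, 0.14]
tool_rot: [-2.158, 1.57, -0.907]
wrist_force: [-4.2, 1.0, 11.3]
width: 0.0
```

Call:
step_arm(
  moves="0 0 0 0 0 -2 0; 0 0 0 0 0 -4 0; 0 0 0 0 0 -4 0; 0 0 0 0 0 -4 0",
)

```text
t: 5.1
ee_pos: [0.4581, -0.1223, 0.1373]
tool_rot: [-2.63, 1.57, -1.379]
wrist_force: [-6.4, 2.4, 19.0]
width: 0.0004
```

The plate is at its hard stop (19 N, about 14 mm below first contact). I release fully.

Call:
step_arm(
  moves="0 0 0 0 0 4 0; 0 0 0 0 0 9 0; 0 0 0 0 0 14 0; 0 0 0 0 0 20 0; 0 0 0 0 0 26 0; 0 0 0 0 0 26 0; 0 0 0 0 0 26 0",
)

```text
t: 5.8
ee_pos: [0.4577, -0.1221, 0.1601]
tool_rot: [1.445, 1.571, 2.695]
wrist_force: [-0.5, 0.6, 0.4]
width: 0.0002
```

```bash
python3 - <<'E'
from h import *
cap('scene','scene3')
s=arm.state();print(s['t'],s['ee_pos'],s['wrist_force'])
crop('scene3',230,180,340,330,4,'s3')
E
```

```text
5.85 [ 0.45751223 -0.12203868  0.15990588] [0.16409486 0.2374336  0.17927479]
```

View pics/s3.png

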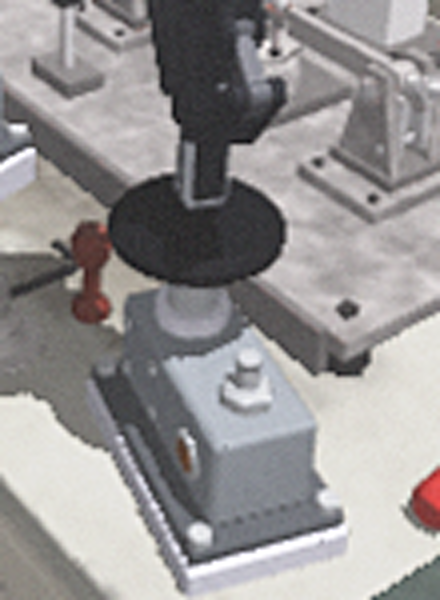

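The pin rose visibly (tip now at about (292,269)). Second stroke.

Call:
step_arm(
  moves="0 0 0 0 0 -6 0; 0 0 0 0 0 -11 0; 0 0 0 0 0 -15 0; 0 0 0 0 0 -19 0; 0 0 0 0 0 -23 0; 0 0 0 0 0 -26 0; 0 0 0 0 0 -26 0; 0 0 0 0 0 -26 0; 0 0 0 0 0 -26 0",
)

```text
t: 6.75
ee_pos: [0.4579, -0.1222, 0.1373]
tool_rot: [2.036, 1.57, -2.995]
wrist_force: [-8.4, 3.6, 22.5]
width: -0.0002
```

Call:
step_arm(
  moves="0 0 0 0 0 4 0; 0 0 0 0 0 9 0; 0 0 0 0 0 14 0; 0 0 0 0 0 20 0; 0 0 0 0 0 26 0; 0 0 0 0 0 26 0; 0 0 0 0 0 26 0",
)

```text
t: 7.45
ee_pos: [0.4576, -0.1221, 0.16]
tool_rot: [1.414, 1.57, 2.665]
wrist_force: [0.0, -1.2, 0.0]
width: 0.0003
```

```bash
python3 - <<'E'
from h import *
cap('scene','scene4')
s=arm.state();print(s['t'],s['ee_pos'],s['wrist_force'])
crop('scene4',230,180,340,330,4,'s4')
E
```

```text
7.5 [ 0.4574705  -0.12200859  0.15981158] [ 0.55841904 -0.31750736 -1.0377874 ]
```

View pics/s4.png

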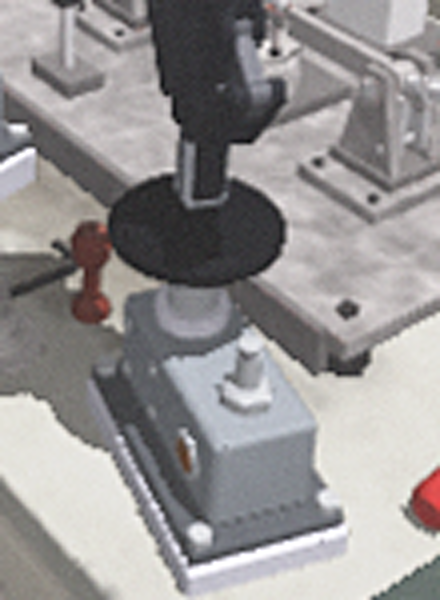

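The pin rose again (tip at about (292,265)). Third stroke.

Call:
step_arm(
  moves="0 0 0 0 0 -6 0; 0 0 0 0 0 -11 0; 0 0 0 0 0 -15 0; 0 0 0 0 0 -19 0; 0 0 0 0 0 -23 0; 0 0 0 0 0 -26 0; 0 0 0 0 0 -26 0; 0 0 0 0 0 -26 0; 0 0 0 0 0 -26 0",
)

```text
t: 8.4
ee_pos: [0.4579, -0.1222, 0.1373]
tool_rot: [2.071, 1.57, -2.96]
wrist_force: [-8.2, 4.3, 23.4]
width: -0.0003
```

Call:
step_arm(
  moves="0 0 0 0 0 4 0; 0 0 0 0 0 9 0; 0 0 0 0 0 14 0; 0 0 0 0 0 20 0; 0 0 0 0 0 26 0; 0 0 0 0 0 26 0; 0 0 0 0 0 26 0",
)

```text
t: 9.1
ee_pos: [0.4576, -0.1221, 0.16]
tool_rot: [1.444, 1.57, 2.695]
wrist_force: [-0.8, 0.5, -0.4]
width: 0.0003
```

```bash
python3 - <<'E'
from h import *
cap('scene','scene5')
s=arm.state();print(s['t'],s['ee_pos'],s['wrist_force'])
crop('scene5',230,180,340,330,4,'s5')
E
```

```text
9.15 [ 0.45746154 -0.12199117  0.15982739] [-0.43226887  0.44215593 -0.07163012]
```

View pics/s5.png

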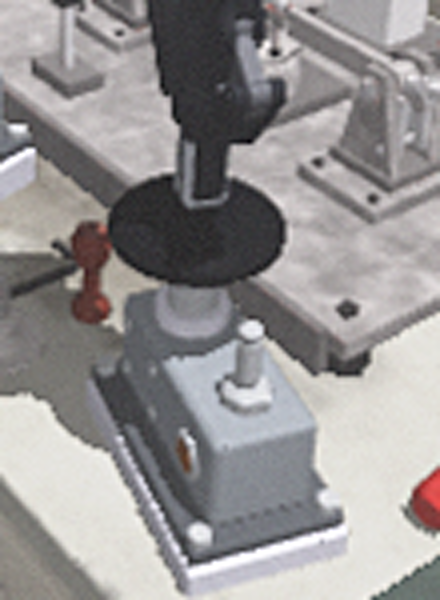

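More strokes at full travel do nothing, so I make a fourth and compare pin heights.

Call:
step_arm(
  moves="0 0 0 0 0 -6 0; 0 0 0 0 0 -11 0; 0 0 0 0 0 -15 0; 0 0 0 0 0 -19 0; 0 0 0 0 0 -23 0; 0 0 0 0 0 -26 0; 0 0 0 0 0 -26 0; 0 0 0 0 0 -26 0; 0 0 0 0 0 -26 0",
)

```text
t: 10.05
ee_pos: [0.4579, -0.1222, 0.1373]
tool_rot: [2.058, 1.57, -2.974]
wrist_force: [-8.3, 4.1, 23.1]
width: -0.0004
```

Call:
step_arm(
  moves="0 0 0 0 0 4 0; 0 0 0 0 0 9 0; 0 0 0 0 0 14 0; 0 0 0 0 0 20 0; 0 0 0 0 0 26 0; 0 0 0 0 0 26 0; 0 0 0 0 0 26 0",
)

```text
t: 10.75
ee_pos: [0.4575, -0.1221, 0.1598]
tool_rot: [1.475, 1.57, 2.726]
wrist_force: [0.9, -0.3, 0.3]
width: -0.0002
```

```bash
python3 - <<'E'
from h import *
cap('scene','scene6')
s=arm.state();print(s['t'],s['ee_pos'],s['wrist_force'])
ims=[cv2.resize(cv2.imread(f'pics/{n}.png')[250:290,275:310],None,fx=7.5,fy=7.5,interpolation=cv2.INTER_CUBIC)[:, :260] for n in('scene4','scene5','scene6')]
cv2.imwrite('pics/cmp6.png',np.hstack(ims))
E
```

```text
10.8 [ 0.45737524 -0.12198168  0.15967285] [0.2575813  0.0471528  1.04502953]
```

View pics/cmp6.png

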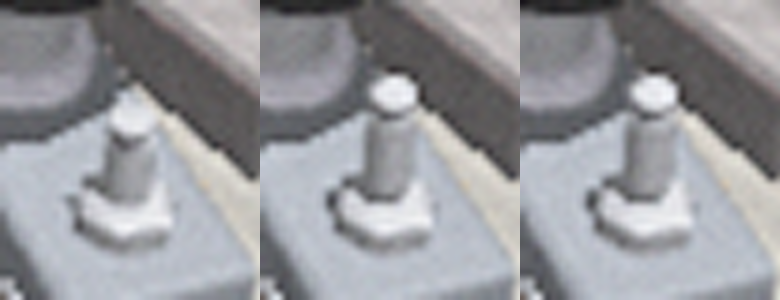

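Third and fourth strokes give the same pin height (tip at about (292.6,262.5)), which suggests the end stop. I check that against the expected 104 mm, and move clear.

Call:
step_arm(
  moves="0 0 0 0 0 15 0; 0 0 0 0 0 40 0; 0 0 0 0 0 70 0; 0 0 0 0 0 100 0; 0 0 0 0 0 130 0; 0 0 0 -10 0 145 0; 0 0 0 -20 0 150 0; 0 0 0 -20 0 150 0; 0 0 0 -20 0 150 0",
)

```text
t: 11.7
ee_pos: [0.437, -0.1219, 0.3088]
tool_rot: [1.373, 1.569, 2.623]
wrist_force: [0.1, 0.2, -0.5]
width: 0.0
```

```bash
python3 - <<'E'
from h import *
s=cap('scene','scene7');cap('wrist','wrist7')
st=arm.state();print(st['t'],st['ee_pos'],st['wrist_force'])
for z in (.074,.096,.104,.105): print(z,proj(s,[[.4398,-.182,.0155+z]]))
o=s
a=cv2.imread('pics/scene7.png')[150:330,165:325]
cv2.imwrite('pics/s7.png',cv2.resize(a,None,fx=3.3,fy=3.3,interpolation=cv2.INTER_CUBIC))
print(cv2.absdiff(cv2.imread('pics/scene.png'),cv2.imread('pics/scene7.png'))[160:220,170:245].max())
E
```

```text
11.8 [ 0.43720329 -0.12183819  0.30865058] [ 0.23207516  0.52636482 -0.20684354]
0.074 [[290.4866778  274.01345727]]
0.096 [[291.20166095 264.6689107 ]]
0.104 [[291.46740042 261.1983299 ]]
0.105 [[291.50083842 260.76172363]]
22
```

View pics/s7.png

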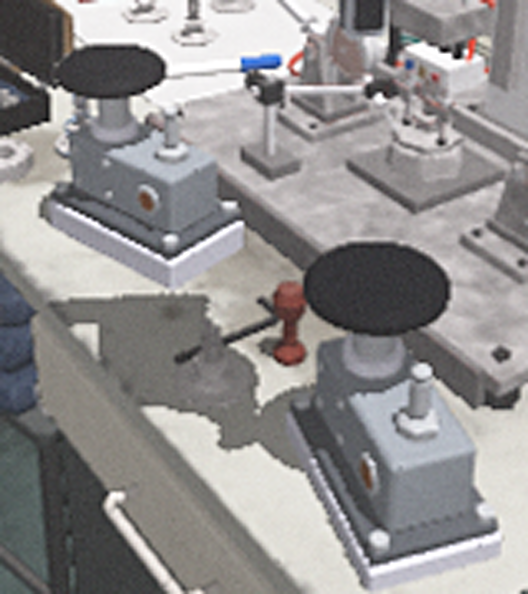

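View pics/wrist7.png

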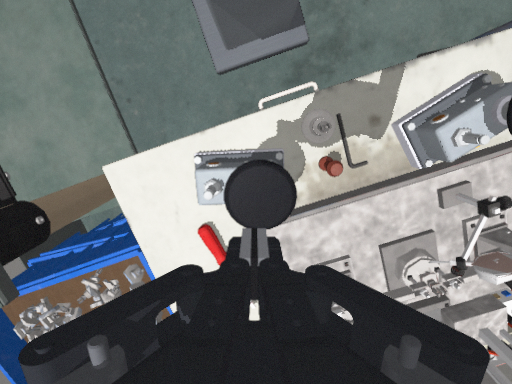

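```bash
python3 - <<'E'
from h import *
I={n:cv2.imread(f'pics/scene{n}.png') for n in(3,4,5,6,7)}
I[1]=cv2.imread('pics/scene.png')
ref=cv2.resize(I[6][258:267,288:298],None,fx=8,fy=8,interpolation=cv2.INTER_CUBIC)
for n in(1,3,4,5,6,7):
    a=cv2.resize(I[n][250:290,280:306],None,fx=8,fy=8,interpolation=cv2.INTER_CUBIC)
    m=cv2.matchTemplate(a,ref,cv2.TM_CCOEFF_NORMED);_,v,_,p=cv2.minMaxLoc(m)
    print(n,v,p[0]/8+280,p[1]/8+250)
cv2.imwrite('pics/cmp7.png',np.hstack([cv2.resize(I[n][250:290,280:306],None,fx=5,fy=10 if 0 else 5,interpolation=cv2.INTER_CUBIC) for n in(1,3,4,5,6,7)]))
crop('scene7',205,172,245,212,10,'pb')
E
```

```text
1 0.7087437510490417 288.25 259.5
3 0.7009055614471436 288.125 259.25
4 0.7166737914085388 288.125 260.625
5 0.9978979229927063 288.0 258.0
6 0.9995813369750977 288.0 258.0
7 0.9977094531059265 288.0 258.0
```

View pics/cmp7.png

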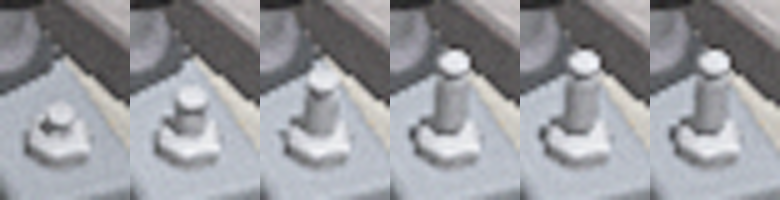

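View pics/pb.png

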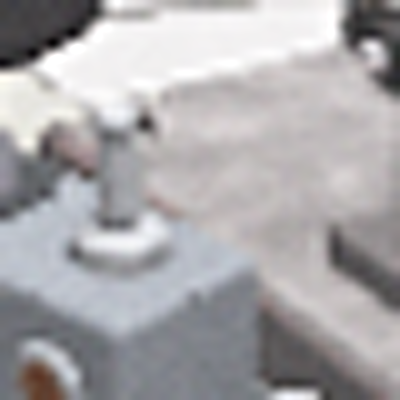

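Lifts were about 7, 8, 8 and 0 mm. That fits the end stop, but the absolute height is only good to about 3 mm, so I make one more stroke to confirm. It is harmless if the pin is already fully out.

Call:
step_arm(
  moves="0 0 0 5 0 -10 0; 0 0 0 15 0 -35 0; 0 0 0 20 0 -65 0; 0 0 0 20 0 -95 0; 0 0 0 20 0 -120 0; 0 0 0 20 0 -138 0; 0 0 0 20 0 -147 0; 0 0 0 20 0 -150 0; 0 0 0 20 0 -150 0",
)

```text
t: 12.7
ee_pos: [0.4579, -0.1221, 0.16]
tool_rot: [1.444, 1.57, 2.695]
wrist_force: [1.0, 0.2, -0.4]
width: 0.0003
```

Call:
step_arm(
  moves="0 0 0 0 0 -6 0; 0 0 0 0 0 -11 0; 0 0 0 0 0 -15 0; 0 0 0 0 0 -19 0; 0 0 0 0 0 -23 0; 0 0 0 0 0 -26 0; 0 0 0 0 0 -27 0; 0 0 0 0 0 -27 0; 0 0 0 0 0 -27 0; 0 0 0 0 0 -27 0",
)

```text
t: 13.7
ee_pos: [0.459, -0.1226, 0.1373]
tool_rot: [-1.769, 1.568, -0.518]
wrist_force: [-7.8, 3.1, 20.8]
width: 0.0003
```

Call:
step_arm(
  moves="0 0 0 0 0 2 0; 0 0 0 0 0 5 0; 0 0 0 0 0 8 0; 0 0 0 0 0 11 0; 0 0 0 0 0 14 0; 0 0 0 0 0 17 0; 0 0 0 0 0 21 0; 0 0 0 0 0 26 0; 0 0 0 0 0 40 0; 0 0 0 0 0 65 0; 0 0 0 0 0 95 0; 0 0 0 0 0 125 0; 0 0 0 -10 0 155 0; 0 0 0 -20 0 170 0; 0 0 0 -20 0 175 0; 0 0 0 -20 0 175 0; 0 0 0 -20 0 175 0; 0 0 0 -20 0 175 0",
)

```text
t: 15.5
ee_pos: [0.4373, -0.1218, 0.3067]
tool_rot: [1.397, 1.568, 2.648]
wrist_force: [0.5, 0.9, 0.2]
width: 0.0
```

```bash
python3 - <<'E'
from h import *
s=cap('scene','scene8');cap('top','top8')
st=arm.state();print(st['t'],st['ee_pos'],st['wrist_force'])
I={n:cv2.imread(f'pics/scene{n}.png') for n in(6,7,8)}
cv2.imwrite('pics/cmp8.png',np.hstack([cv2.resize(I[n][250:290,280:306],None,fx=9,fy=9,interpolation=cv2.INTER_CUBIC) for n in(6,7,8)]))
print(cv2.absdiff(I[7],I[8])[230:320,245:325].max())
E
```

```text
15.6 [ 0.4374603  -0.12189641  0.3069802 ] [ 0.50411641  1.06947856 -0.29797976]
16
```

View pics/cmp8.png

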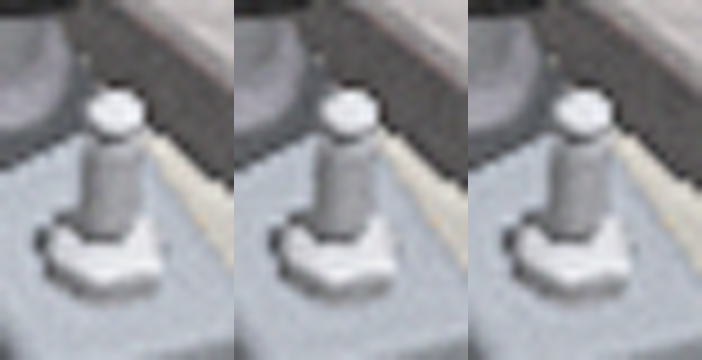

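View pics/scene8.png

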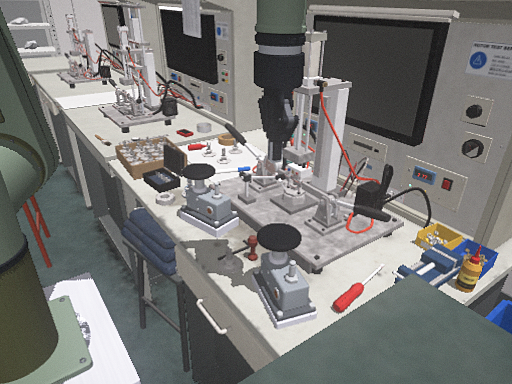

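The pin is unchanged after two further full strokes, so it is at its end stop. The arm is clear and the other objects look undisturbed. I hand in.

```bash
python3 -c "
from h import *
print(arm.hand_in())"
```

```text
the job is handed in; nothing more can be done
None
```

I primed the unprimed lubricator, the right-hand one nearest the scene camera, and handed the job in at about 15.6 s. I gave it five full strokes with closed fingertips. Each one went to the hard stop at about 14 mm, with about 20 N at the wrist, and I lifted clear of the plate after each so it came fully up.

- **Pin travel:** it rose about 7, 8 and 8 mm on the first three strokes. The fourth and fifth, made to confirm, did not move it, so I take it to be at its end stop.
- **Disagreement:** my absolute height check put the tip about 3 mm lower than fully out should look. The calibration is only good to about 2 mm, so I relied on the two strokes that moved nothing.
- **Surroundings:** the last picture shows pump_b, the stamp, the hex key and the screwdriver where they started. The rotors looked undisturbed too, but I did not check them closely. The arm was well clear, with no contact force beyond sensor noise.

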